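# Turn a carton on the corner post and line it up in the packing lane

### The arm

A 6-joint arm with a two-finger parallel gripper is mounted at the origin on the work surface. World frame = base frame: x ahead of the robot, y to its left, z up, the work surface at z = 0. Lengths are in m, angles in rad, forces in N, time in s.
With the tool pointing down it reaches from about 0.3 to 0.875 m from the base axis. Payload 6.4 kg.
Tool frame: the origin (TCP) lies midway between the tips of the shut fingers; the grasp point (between the pads) lies ctrl.grip_depth behind it (ctrl.grip_depth is the distance from the TCP to the grasp point, in m); x points along the fingers, y is the direction in which the jaws open and shut, and the axes are right-handed (so a half turn about x gives the same grasp; the last joint's range is limited). The gripper opens to 85 mm and grips with 20 to 120 N. Pads are 22 mm wide; open, the fingers measure 114 mm over their backs; the gripper's body (76 mm by 85 mm) begins 54 mm behind the grasp point. The pads swing forward as they close: fully open they stand 13 mm farther back than shut.
Start: joints at [-1.44, 0.181, 1.607, -0, 1.354, -0.206], TCP at [0.19, -0.543, 0.231] pointing down, gripper open.
Joint ranges: [-2.99, 2.99], [-0.89, 2.07], [0.3, 2.58], [-1.14, 4.28], [0, 2.63], [-3.12, 3.12]. Speed limits (rad/s): [2.57, 2.57, 3.01, 3.14, 3.14, 3.14].

### API

Orientations are given as a unit quaternion [w, x, y, z].
In Python, from bench import ctrl gives the robot as it stands.
- The arm moves only by the shell command python3 -m creep 'ROWS'. ROWS is text: rows parted by semicolons, each of 7 numbers parted by spaces: the opening, from 0 (shut) to 1 (fully open), then the shift along the tool's x, y, z in cm, then the turn, a rotation vector about the tool's x, y, z in rad. In form: claw x y z ax ay az; .... A call has 1 to 10 rows; each row shifts and turns the pose as measured when the row begins, along the tool's axes as they then stand; what a row does not reach is not made up. A row lasts 1/8 s, in which the tool goes at most 62.5 mm and 10.7 degrees, less where a joint would pass 70% of its speed; a pose out of reach is approached as far as the arm can. A call with a gripper value outside its range is refused whole. The fingers move at their own pace and stop on an object; the grip force is fixed at half the most. Time passes only in rows, so rows that do not move let the fingers close. It gives the time, the measured TCP pose, the force and the opening at its end, in the units of the state.
- ctrl.get_obs(): the state, without advancing time (a new reading comes with each control period).
- ctrl.camera(name): name is "scene" or "top" or "wrist"; returns (picture, depth): 384x512x3 uint8, blue, green, red; 384x512 float32, m along the optical axis (not along the pixel's ray), 0 where there is no reading.
- ctrl.calibration(name): a dict with "mtx" (3x3 intrinsics, pixels), "distortion" ([k1, k2, p1, p2, k3] as OpenCV has them; the pictures are not rectified), "R" (3x3) and "t" (3): a world point X has camera coordinates R X + t; the wrist camera has in their place "tool_from_camera" (4x4, takes a point from camera to tool coordinates, whose origin is the TCP and whose axes are the tool frame's). Camera axes: x right, y down, z forward; pixel columns grow to the right and rows downward; lengths in m; the calibration is good to about 2 mm. A picture is of the moment at which its call begins: read the wrist's pose just before it. calibration takes no time and is no camera call.
- ctrl.hand_in(): hands the job in, once; it reports no verdict.
Trained networks look in the newest picture that a camera, given by its name, has taken for a name from the list of things; names that differ only in an ending like _2 or _b are one class to them, and where a whole thing is asked for, a point or a joint stands for the part that bears it (a point fixed in the world has none). Each returns a list of dicts, best first, with "confidence" (0 to 1); they miss things now and then, are a little off and sometimes report something else, mostly with a low value. They report only what shows in the picture. A call takes as long as a camera call. They do not tell look-alikes from the thing itself.
- ctrl.find_in(query, camera): "rect" ([left, top, right, bottom] in pixels, round what is visible of it).
The state is a dict: "time_s": time; "q": joint angles; "dq": joint speeds; "joint_efforts": joint torques, N m; "eef_pos": TCP position; "eef_rot": TCP orientation; "wrist_force": force on the tool from outside, world axes, zero at the start; "torque": the same for the moment, N m; "opening": opening from 0.0 (shut) to 1.0 (fully open).
Only numpy, scipy, OpenCV 4.12 (cv2) and the standard library are available. Lean on these libraries where they do the work, as an engineer would, in place of code of your own. Each camera call takes 0.05 s, during which the arm holds its last target.

### The job

First slide the flat carton along the lane until it is fully home against the end stop. Then turn the tall carton a quarter turn by pushing it round the fixed corner post, and slide it into the lane close up behind the flat one, square to the rails, so that its white label faces back out of the lane's mouth as the flat carton's label does. Push both cartons along the bench without lifting or tipping them, leave the other things alone, and let go when done.

Things in the scene. Friction and masses are not known exactly. Their poses are not given: they have to be found in the camera images.
- lane: Fixed steel lane. Origin on the bench surface (z 0), level with the post; x runs along the lane to its end stop (roughly world +y, varying 0.25 rad), y to the left seen that way (towards the robot), z up. Left rail: inner face y = +1 mm, x 20 to 270 mm, 25 mm high, 20 thick. No floor: cartons lie on the bench. Before the right rail's mouth the right side (y negative) is open.
- lane_stop (a point): Foot of the end stop's inner face, mid-lane: lane x = 250, y = -62 mm. The stop is a steel block across the lane, 40 mm high, 20 thick. The lane is 126 mm wide inside, so cartons have 26 mm of side play.
- lane_right (a point): Foot of the right rail's inner face at its near end: lane x = 155, y = -125 mm. The rail runs to x = 270, 25 mm high, 20 thick; a flared mouth precedes it, from x = 97 mm, y = -144 mm.
- post: The corner post: fixed upright round steel post, 28 mm diameter, 70 mm high, where the left rail begins. Origin at the centre of its foot: lane x = 0, y = +14 mm, so its side is in line with the left rail. A carton stopped by it with the left end of its leading face pivots round it counter-clockwise (from above) when pushed on at the right part of its trailing face.
- tall_carton: The tall carton: closed square cardboard carton, 100 x 100 mm, 70 mm high, 0.28 to 0.56 kg. Origin at the centre of its underside, z up. A white paper label is folded over the middle of one top edge, on its -x face. It starts before the post, roughly square to the lane, label to the lane's +y, its left face at about lane y +20 to +45 mm. At the end its x points along the lane's x.
- tall_carton_center (a point): Centre of the tall carton, half-way up (35 mm above its underside); axes as the body's.
- tall_carton_label (a point): Middle of the labelled top edge of the tall carton: 50 mm from its centre towards its -x, at its top (70 mm up).
- flat_carton: The flat carton: closed square cardboard carton, 100 x 100 mm, 45 mm high, about 0.3 kg. Origin at the centre of its underside, z up; label on its -x face. It starts past the post beside the left rail, centre at lane x 80 to 110, y about -57 mm, already the right way round, in the space the tall carton must turn into. Fully home its centre is at lane x = 200 mm.
- flat_carton_center (a point): Centre of the flat carton, half-way up (22.5 mm above its underside); axes as the body's.
- pump_bottle: Bystander: white plastic pump bottle, 68 mm diameter, 180 mm high; origin at the centre of its underside. Leave it alone.
- tape_roll: Bystander: roll of brown packing tape lying flat, 110 mm diameter, 48 mm high; origin at the centre of its underside. Leave it alone.
- small_tote: Bystander: empty open white plastic tote, 160 x 200 mm, 80 mm high; origin at the centre of its underside. Leave it alone.
Mind the look-alikes: they are no part of the job. What is shaped like the flat_carton but black or green is not meant.

How it is judged:
On the way, in this order (a step that is already met when the one before it is completed fails the run):
1. the flat carton is home against the end stop (within 8 mm, square within 5 degrees) (x of flat_carton_center in the frame of lane above 0.192 m and angle between the x axis of flat_carton and the x axis of lane, either way round below 0.09 rad), for 0.2 s.
2. the tall carton is part-way through its quarter turn (between about 20 and 70 degrees) while it touches the corner post (angle between the x axis of tall_carton and the x axis of lane, either way round between 0.35 and 1.22 rad and contact force between tall_carton and post above 0.1 N).
At the end, for the whole second after the job is handed in: Flat carton in the lane within 8 mm of the end stop; tall carton behind it, centre at most 14 mm short of lane x = 100 mm; both square within 5 degrees, between the rails, flat on the bench, at rest; tall carton's label facing out of the lane's mouth (all of step 1 and x of flat_carton_center in the frame of lane below 0.206 m and y of flat_carton_center in the frame of lane between -0.082 and -0.042 m and x of tall_carton_center in the frame of lane between 0.086 and 0.106 m and y of tall_carton_center in the frame of lane between -0.082 and -0.042 m and angle between the x axis of tall_carton and the x axis of lane, either way round below 0.09 rad and x of tall_carton_label in the frame of lane below 0.065 m and angle between each of tall_carton, flat_carton's own z axis and vertical below 0.05 rad and height (world z) of tall_carton_center below 0.042 m and height (world z) of flat_carton_center below 0.03 m and linear speed of each of tall_carton, flat_carton below 0.01 m/s); the robot touches nothing.
It fails at once if the tall carton is lifted off the bench or tipped over (height (world z) of tall_carton_center above 0.055 m or angle between tall_carton's own z axis and vertical above 0.35 rad).
It fails at once if the flat carton is lifted off the bench or tipped over (height (world z) of flat_carton_center above 0.0425 m or angle between flat_carton's own z axis and vertical above 0.35 rad).
It fails at once if the pump bottle is knocked aside (moved more than 30 mm) (distance of pump_bottle from where it was at the start of the episode above 0.03 m).
It fails at once if the tape roll is knocked aside (moved more than 30 mm) (distance of tape_roll from where it was at the start of the episode above 0.03 m).
It fails at once if the small tote is knocked aside (moved more than 30 mm) (distance of small_tote from where it was at the start of the episode above 0.03 m).
It also fails if it takes over 70 s, if anything falls off the work surface, if the arm or the gripper's body presses on something with over 40 N, if the wrist force passes 120 N, or if a joint passes its speed limit or range.

## Working session

There is one attempt and no reset: what is moved stays moved. The work goes in short steps, Python scripts to look and compute and a shell command to move; the robot and the scene stay as the last step left them, time stands still between calls to the robot, and variables do not carry over. Pictures are saved under pics/ and viewed, and the job is handed in when it is done.

```bash
ls; mkdir -p pics
cat > h.py <<'E'
import numpy as np, cv2
from bench import ctrl
from scipy.spatial.transform import Rotation as Ro
def R(q): return Ro.from_quat([q[1],q[2],q[3],q[0]]).as_matrix()
def cam(name):
    o=ctrl.get_obs(); im,d=ctrl.camera(name); c=ctrl.calibration(name)
    if name=='wrist':
        T=np.eye(4);T[:3,:3]=R(o['eef_rot']);T[:3,3]=o['eef_pos']
        W=T@np.array(c['tool_from_camera'])
    else:
        W=np.eye(4);Rm=np.array(c['R']);W[:3,:3]=Rm.T;W[:3,3]=-Rm.T@np.array(c['t'])
    return im,d,np.array(c['mtx']),np.array(c['distortion']),W
def ray(uv,K,D,W):
    p=cv2.undistortPoints(np.array(uv,float).reshape(-1,1,2),K,D)[:,0]
    return W[:3,3],np.c_[p,np.ones(len(p))]@W[:3,:3].T
def atz(uv,z,K,D,W):
    o,r=ray(uv,K,D,W); s=(z-o[2])/r[:,2]; return o+r*s[:,None]
def cloud(d,K,D,W):
    h,w=d.shape; v,u=np.mgrid[:h,:w]; o,r=ray(np.c_[u.ravel(),v.ravel()],K,D,W)
    P=o+r*d.ravel()[:,None]; P[d.ravel()==0]=np.nan; return P.reshape(h,w,3)
E
python3 - <<'E'
from h import *
o=ctrl.get_obs();print({k:np.round(v,3) for k,v in o.items()},ctrl.grip_depth)
for n in ['scene','top']:
    im,d,K,D,W=cam(n); cv2.imwrite(f'pics/{n}0.png',im); np.savez(f'{n}0.npz',im=im,d=d,K=K,D=D,W=W)
    print(n,W.round(3).tolist())
    for q in ['tall_carton','flat_carton','post','lane','pump_bottle','tape_roll','small_tote']:
        print(q,[(np.round(x['rect']).tolist(),round(x['confidence'],2)) for x in ctrl.find_in(q,n)])
E
```

```text
pics
{'time_s': np.float64(0.0), 'q': array([-1.44 ,  0.182,  1.608, -0.   ,  1.354, -0.206]), 'dq': array([-0.   , -0.001, -0.001,  0.   ,  0.001, -0.   ]), 'joint_efforts': array([ 3.0000e-03, -4.4487e+01, -3.5133e+01,  0.0000e+00,  9.0000e-03,
       -0.0000e+00]), 'eef_pos': array([ 0.19 , -0.542,  0.23 ]), 'eef_rot': array([ 0.118,  0.697,  0.119, -0.697]), 'wrist_force': array([ 0.172, -0.415, -0.305]), 'torque': array([ 0.028,  0.048, -0.034]), 'opening': np.float64(0.998)} 0.0187
scene [[-0.739, 0.537, -0.407, 1.083], [0.674, 0.596, -0.436, 0.613], [0.008, -0.597, -0.802, 1.197], [0.0, 0.0, 0.0, 1.0]]
tall_carton [([207.0, 154.0, 253.0, 200.0], 0.9)]
flat_carton [([292.0, 184.0, 327.0, 216.0], 0.9), ([256.0, 142.0, 290.0, 176.0], 0.87), ([243.0, 207.0, 283.0, 256.0], 0.79), ([157.0, 200.0, 205.0, 242.0], 0.78), ([342.0, 195.0, 385.0, 227.0], 0.66)]
post [([254.0, 186.0, 264.0, 201.0], 0.72)]
lane [([232.0, 185.0, 316.0, 291.0], 0.55)]
pump_bottle [([385.0, 244.0, 428.0, 294.0], 0.62), ([233.0, 188.0, 315.0, 287.0], 0.4)]
tape_roll [([310.0, 309.0, 352.0, 360.0], 0.77)]
small_tote [([110.0, 104.0, 179.0, 173.0], 0.74)]
top [[-0.026, -0.98, 0.199, 0.23], [-1.0, 0.026, -0.0, 0.014], [-0.005, -0.199, -0.98, 1.486], [0.0, 0.0, 0.0, 1.0]]
tall_carton [([282.0, 172.0, 312.0, 208.0], 0.65), ([190.0, 151.0, 268.0, 208.0], 0.2)]
flat_carton [([214.0, 209.0, 252.0, 245.0], 0.9), ([226.0, 163.0, 251.0, 189.0], 0.66), ([173.0, 235.0, 214.0, 273.0], 0.62), ([276.0, 115.0, 307.0, 148.0], 0.59), ([192.0, 151.0, 269.0, 209.0], 0.59), ([282.0, 220.0, 306.0, 228.0], 0.43)]
post [([263.0, 190.0, 268.0, 199.0], 0.59)]
lane [([192.0, 152.0, 271.0, 206.0], 0.87)]
pump_bottle [([115.0, 213.0, 145.0, 238.0], 0.83)]
tape_roll [([126.0, 139.0, 156.0, 170.0], 0.89)]
small_tote [([350.0, 129.0, 418.0, 188.0], 0.77), ([280.0, 174.0, 314.0, 204.0], 0.24), ([189.0, 155.0, 273.0, 204.0], 0.18)]
```

Run:
```python
import cv2
for n,(a,b,c,e) in dict(top=(90,110,330,290),scene=(90,90,440,350)).items():
    im=cv2.imread(f'pics/{n}0.png')[b:e,a:c]; s=min(800/im.shape[1],600/im.shape[0]);print(n,s)
    cv2.imwrite(f'pics/{n}0c.png',cv2.resize(im,None,fx=s,fy=s,interpolation=cv2.INTER_CUBIC))
```

```text
top 3.3333333333333335
scene 2.2857142857142856
```

View pics/top0c.png

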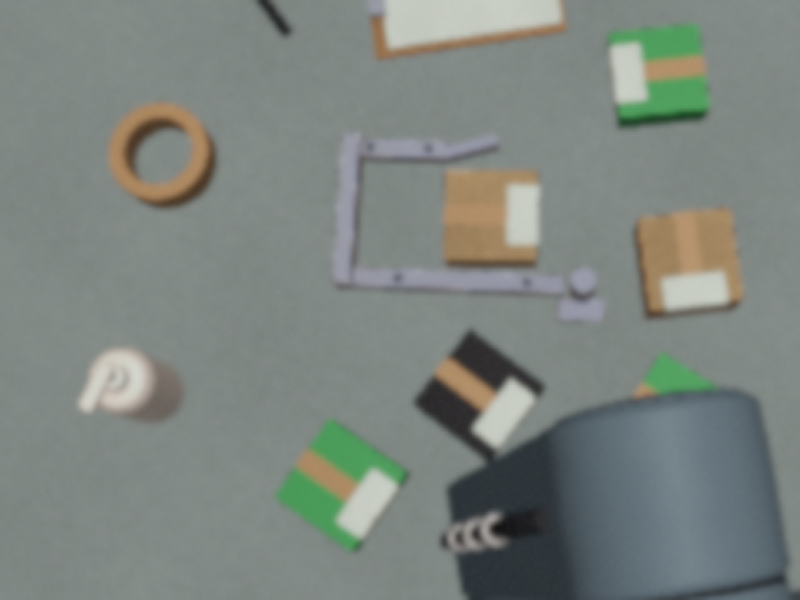

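View pics/scene0c.png

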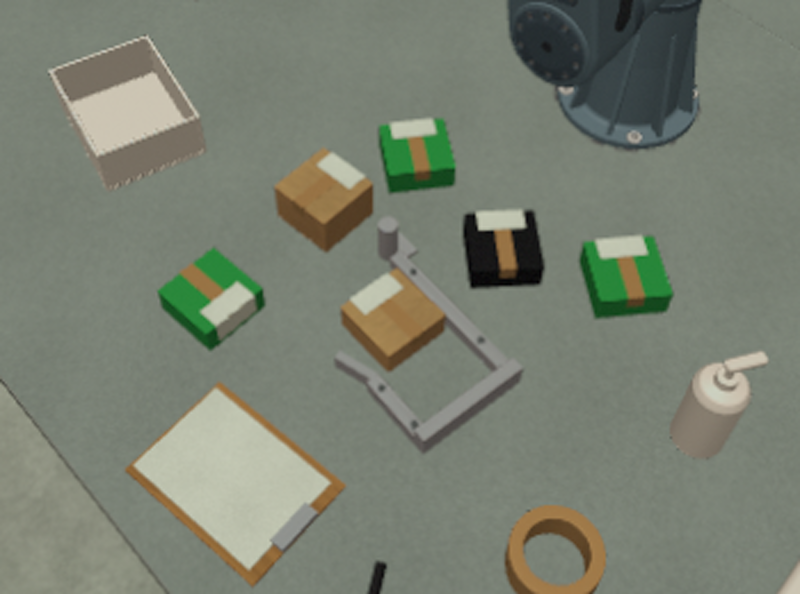

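Run:
```python
from h import *
print(np.array(ctrl.calibration('wrist')['tool_from_camera']).round(3).tolist(), ctrl.calibration('wrist')['mtx'])
for n,rects in dict(top={'flat':(223,160,252,190),'tall':(281,172,314,206)},scene={'flat':(238,206,286,252),'tall':(207,154,255,200)}).items():
    z=np.load(n+'0.npz'); P=cloud(z['d'],z['K'],z['D'],z['W'])
    for k,(a,b,c,e) in rects.items():
        p=P[b:e,a:c].reshape(-1,3); p=p[~np.isnan(p[:,0])]
        h=dict(flat=.045,tall=.07)[k]; t=p[abs(p[:,2]-h)<.008]
        r=cv2.minAreaRect((t[:,:2]*1000).astype(np.float32)); print(n,k,len(t),t[:,2].mean().round(4),np.round(r[0],1),np.round(r[1],1),round(r[2],1))
z=np.load('top0.npz')
g=lambda pts,h: print(atz([(90+x/3.3333,110+y/3.3333) for x,y in pts],h,z['K'],z['D'],z['W']).round(4)[:,:2].tolist())
g([(335,285),(350,268),(560,278),(560,293),(360,157),(440,158),(360,268)],.025)  # rail top
g([(583,281)],.07)
```

```text
[[0.0, -0.279, 0.96, -0.143], [1.0, -0.0, -0.0, -0.001], [0.0, 0.96, 0.279, -0.071], [0.0, 0.0, 0.0, 1.0]] [[283.13974143   0.         251.46938108]
 [  0.         283.13974143 185.59252825]
 [  0.           0.           1.        ]]
top flat 763 0.0456 [572.2  67.7] [101.5 101.3] 88.4
top tall 788 0.0708 [ 513.6 -142.3] [102.8 100.5] 5.2
scene flat 978 0.0448 [573.7  68.9] [103.9 101.6] 88.0
scene tall 786 0.0696 [ 514.5 -140.1] [105.4 104.6] 6.7
[[0.5025, 0.2375], [0.5208, 0.2212], [0.5038, -0.0064], [0.4873, -0.006], [0.6455, 0.2105], [0.6419, 0.1221], [0.5205, 0.2103]]
[[0.4915, -0.0298]]
```

Run:
```python
from h import *
o=ctrl.get_obs(); M=R(o['eef_rot']); print(M.round(3))
# desired: tool x down, y along lane y axis, z along +lane x
a=np.arctan2(.2276,.017)
for sgn in (1,-1):
    lx=np.array([np.cos(a),np.sin(a),0]); z=sgn*lx; x=np.array([0,0,-1.]); y=np.cross(z,x)
    G=np.c_[x,y,z]; print(sgn,'turn in tool',Ro.from_matrix(M.T@G).as_rotvec().round(3))
    t=np.array([.53,.02,.26]); print('shift cm',(M.T@(t-o['eef_pos'])*100).round(1))
```

```text
[[ 0.     0.33  -0.944]
 [-0.    -0.944 -0.33 ]
 [-1.     0.    -0.   ]]
1 turn in tool [ 1.982 -0.     0.   ]
shift cm [ -2.9 -41.9 -50.7]
-1 turn in tool [-1.159 -0.    -0.   ]
shift cm [ -2.9 -41.9 -50.7]
```

```bash
python3 -m creep '1 -0.5 0 0 -0.166 0 0; 1 -0.5 0 0 -0.166 0 0; 1 -0.5 0 0 -0.166 0 0;1 -0.5 0 0 -0.166 0 0;1 -0.5 0 0 -0.166 0 0;1 -0.5 0 0 -0.166 0 0;1 -0.5 0 0 -0.166 0 0'
python3 - <<'E'
from h import *
o=ctrl.get_obs(); M=R(o['eef_rot']); print(M.round(3),o['q'].round(3))
t=np.array([.54,.0,.27]); print('shift cm',(M.T@(t-o['eef_pos'])*100).round(1))
E
```

```text
time_s: 1.68
eef_pos: [0.19, -0.5423, 0.2668]
eef_rot: [0.491, 0.509, 0.492, -0.508]
wrist_force: [0.5, 0.1, 0.8]
opening: 0.999
[[-0.     0.999 -0.035]
 [ 0.001 -0.035 -0.999]
 [-1.    -0.    -0.001]] [-1.44   0.153  1.567  0.     1.423 -1.406]
shift cm [ -0.3  33.1 -55.4]
```

```bash
python3 -m creep '1 0 3.3 -5.2 0 0 0;1 0 3.3 -5.2 0 0 0;1 0 3.3 -5.2 0 0 0;1 0 3.3 -5.2 0 0 0;1 0 3.3 -5.2 0 0 0;1 0 3.3 -5.2 0 0 0;1 0 3.3 -5.2 0 0 0;1 0 3.3 -5.2 0 0 0;1 0 3.3 -5.2 0 0 0;1 0 3.3 -5.2 0 0 0'
python3 -m creep '1 0 0 0 0 0 0'
python3 - <<'E'
from h import *
im,d,K,D,W=cam('wrist'); np.savez('w1.npz',im=im,d=d,K=K,D=D,W=W); cv2.imwrite('pics/w1.png',im); print(W.round(3))
E
```

```text
time_s: 2.92
eef_pos: [0.5427, -0.0288, 0.2693]
eef_rot: [0.493, 0.511, 0.487, -0.51]
wrist_force: [-0.2, -0.7, 0.4]
opening: 1.001
time_s: 3.05
eef_pos: [0.544, -0.0251, 0.2691]
eef_rot: [0.494, 0.509, 0.488, -0.508]
wrist_force: [-1.3, 0.0, 0.4]
opening: 0.998
[[ 0.999 -0.037 -0.002  0.545]
 [-0.036 -0.958 -0.284  0.047]
 [ 0.008  0.284 -0.959  0.411]
 [ 0.     0.     0.     1.   ]]
```

View pics/w1.png

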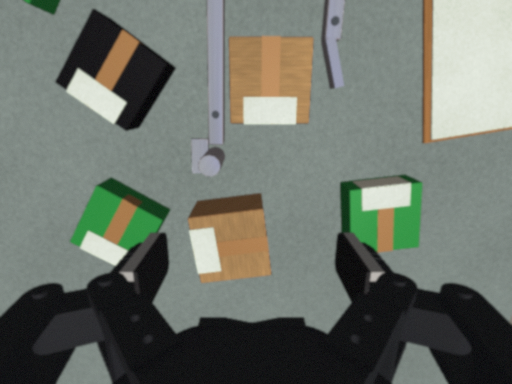

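```bash
cat >> h.py <<'E'
def rect(P,reg,z0,z1):
    (a,b),(c,e)=reg; q=P.reshape(-1,3); m=(q[:,0]>a)&(q[:,0]<b)&(q[:,1]>c)&(q[:,1]<e)&(q[:,2]>z0)&(q[:,2]<z1)
    t=q[m]; r=cv2.minAreaRect((t[:,:2]*1000).astype(np.float32)); return len(t),t[:,2].mean().round(4),np.round(r[0],1),np.round(r[1],1),round(r[2],2),t
E
python3 - <<'E'
from h import *
z=np.load('w1.npz'); P=cloud(z['d'],z['K'],z['D'],z['W'])
rg=((.45,.525),(.0,.20))
print('rail',rect(P,rg,.018,.032)[:5])
print('post',rect(P,((.46,.52),(-.06,.0)),.062,.08)[:5])
print('flat',rect(P,((.5,.65),(.0,.15)),.04,.05)[:5])
print('tall',rect(P,((.43,.6),(-.22,-.07)),.064,.076)[:5])
print('rrail',rect(P,((.62,.70),(.0,.2)),.018,.032)[:5])
# pixel edges
g=lambda pts,h: print(atz(pts,h,z['K'],z['D'],z['W']).round(4)[:,:2].tolist())
gray=z['im'].astype(float).sum(2)
for r in (10,40,70,100,120):
    print(r,gray[r,200:232].astype(int).tolist())
g([(223.5,10),(223.5,70),(223.5,120)],.025)
g([(210,163)],.07)
E
```

```text
rail (2283, np.float64(0.0247), array([502.6,  83.7]), array([166.9,  20.2]), 86.3)
post (401, np.float64(0.0695), array([492.6, -25.9]), array([27.1, 27. ]), 11.05)
flat (7129, np.float64(0.0452), array([571.3,  71. ]), array([100.6, 100.1]), 87.84)
tall (5057, np.float64(0.0701), array([ 512.1, -138.8]), array([101.3, 100.3]), 5.53)
rrail (1229, np.float64(0.0248), array([653.5, 111.9]), array([ 23.5, 100.3]), 1.91)
10 [404, 408, 411, 404, 399, 382, 367, 414, 459, 473, 468, 470, 472, 474, 477, 481, 484, 486, 480, 485, 487, 478, 425, 330, 310, 366, 392, 397, 390, 389, 385, 390]
40 [397, 392, 386, 394, 394, 392, 394, 410, 443, 471, 471, 471, 471, 477, 481, 482, 479, 485, 484, 489, 494, 483, 436, 338, 320, 378, 396, 378, 350, 346, 363, 372]
70 [392, 399, 393, 393, 398, 387, 376, 376, 416, 459, 473, 470, 469, 469, 478, 483, 483, 480, 483, 488, 495, 495, 433, 340, 312, 369, 397, 400, 382, 347, 351, 374]
100 [398, 396, 395, 404, 407, 412, 410, 410, 430, 466, 472, 469, 460, 467, 472, 475, 473, 475, 478, 485, 496, 490, 428, 327, 306, 365, 392, 399, 394, 385, 371, 376]
120 [399, 404, 407, 410, 408, 401, 391, 380, 394, 434, 462, 462, 461, 459, 465, 462, 466, 472, 479, 488, 495, 485, 430, 332, 312, 367, 395, 407, 407, 388, 358, 354]
[[0.5181, 0.1546], [0.5139, 0.0874], [0.5099, 0.0254]]
[[0.4942, -0.0228]]
```

```bash
python3 -c "
import cv2;im=cv2.imread('pics/w1.png')[0:290,180:350];cv2.imwrite('pics/w1c.png',cv2.resize(im,None,fx=2,fy=2,interpolation=cv2.INTER_CUBIC))"
```

```text
(no output)
```

View pics/w1c.png

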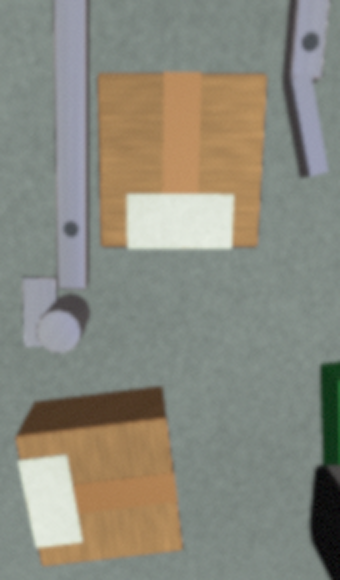

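```bash
cat >> h.py <<'E'
LA=np.deg2rad(86.35); LX=np.array([np.cos(LA),np.sin(LA),0]); LY=np.array([-LX[1],LX[0],0]); LO=np.array([.507,-.0259,0])
def lane(p): p=np.asarray(p)-LO; return np.array([p@LX,p@LY,p[2]])*1000
def go(x,y,z,yaw=0):  # lane mm; yaw deg of tool (-z) rel. lane x
    o=ctrl.get_obs(); M=R(o['eef_rot']); t=LO+LX*x/1e3+LY*y/1e3+np.array([0,0,z/1e3])
    f=LX*np.cos(np.deg2rad(yaw))+LY*np.sin(np.deg2rad(yaw)); Z=-f; X=np.array([0,0,-1.]); G=np.c_[X,np.cross(Z,X),Z]
    print('t',o['time_s'].round(2),'lane',lane(o['eef_pos']).round(1),'shift cm',(M.T@(t-o['eef_pos'])*100).round(2),'turn',Ro.from_matrix(M.T@G).as_rotvec().round(3),'F',o['wrist_force'].round(1),o['opening'].round(2))
E
python3 -c "
from h import *
go(28,-58,14)"
```

```text
Traceback (most recent call last):
  File "h.py", line 29, in go
    print('t',o['time_s'].round(2),'lane',lane(o['eef_pos']).round(1),'shift cm',(M.T@(t-o['eef_pos'])*100).round(2),'turn',Ro.from_matrix(M.T@G).as_rotvec().round(3),'F',o['wrist_force'].round(1),o['opening'].round(2))
              ^^^^^^^^^^^^^^^^^
AttributeError: 'float' object has no attribute 'round'
```

```bash
sed -i "s/o\['time_s'\].round(2)/round(float(o['time_s']),2)/; s/o\['opening'\].round(2)/round(float(o['opening']),2)/" h.py
python3 -c "
from h import *
go(28,-58,14)"
```

```text
t 3.1 lane [  1.4 -36.2 269. ] shift cm [25.5   2.08 -2.73] turn [ 0.026  0.005 -0.007] F [ 0.1  0.1 -0.1] 1.0
```

```bash
python3 -m creep '0.5 0 2.1 -2.7 0.026 0.005 -0.007; 0.5 6 0 0 0 0 0;0.5 6 0 0 0 0 0;0.5 6 0 0 0 0 0;0.5 4 0 0 0 0 0;0.5 2.5 0 0 0 0 0;0.5 0 0 0 0 0 0'
python3 -c "
from h import *
go(28,-58,14)"
```

```text
time_s: 3.98
eef_pos: [0.5652, -0.011, 0.0202]
eef_rot: [-0.483, -0.518, -0.479, 0.518]
wrist_force: [0.1, 0.2, 0.2]
opening: 0.497
t 3.98 lane [ 18.6 -57.1  20.2] shift cm [ 0.62  0.08 -0.95] turn [-0.011  0.004 -0.004] F [0.1 0.2 0.2] 0.5
```

```bash
python3 -m creep '0.5 0.6 0.1 -1 0 0 0;0.5 0 0 -1.2 0 0 0;0.5 0 0 -1.5 0 0 0;0.5 0 0 -1.5 0 0 0;0.5 0 0 -1.5 0 0 0;0.5 0 0 -1.5 0 0 0;0.5 0 0 -1.5 0 0 0;0.5 0 0 -1 0 0 0'
python3 -c "
from h import *
go(139,-58,14)"
```

```text
time_s: 4.97
eef_pos: [0.578, 0.1014, 0.0184]
eef_rot: [0.485, 0.52, 0.476, -0.517]
wrist_force: [-0.2, -3.1, 0.3]
opening: 0.503
t 4.97 lane [131.6 -62.8  18.4] shift cm [ 0.43 -0.49 -0.74] turn [-0.011  0.006 -0.012] F [-0.2 -3.1  0.3] 0.5
```

```bash
python3 -m creep '0.5 0 0 -0.5 -0.011 0 0;0.5 0 0 -0.4 0 0 0;0.5 0 0 -0.4 0 0 0;0.5 0 0 -0.3 0 0 0'
python3 -c "
from h import *
go(139,-58,14)"
```

```text
time_s: 5.48
eef_pos: [0.5785, 0.1062, 0.0186]
eef_rot: [-0.492, -0.511, -0.476, 0.52]
wrist_force: [-2.9, -11.1, 2.8]
opening: 0.5
t 5.47 lane [136.4 -62.9  18.6] shift cm [ 0.45 -0.49 -0.27] turn [ 0.002  0.025 -0.008] F [ -2.9 -11.1   2.8] 0.5
```

```bash
python3 -m creep '0.5 0 0 -0.6 0 0 0;0.5 0 0 -0.6 0 0 0;0.5 0 0 0 0 0 0'
python3 - <<'E'
from h import *
go(139,-58,14)
im,d,K,D,W=cam('wrist'); cv2.imwrite('pics/w2.png',im); P=cloud(d,K,D,W)
r=rect(P,((.5,.66),(.1,.25)),.041,.0475); print(r[:5], lane([*r[2]/1e3,0]))
E
```

```text
time_s: 5.85
eef_pos: [0.5785, 0.1045, 0.019]
eef_rot: [-0.495, -0.505, -0.472, 0.526]
wrist_force: [-0.1, 0.4, -0.0]
opening: 0.498
t 5.85 lane [134.7 -63.   19. ] shift cm [ 0.48 -0.5  -0.45] turn [ 0.001  0.044 -0.003] F [-0.1  0.4 -0. ] 0.5
(60353, np.float64(0.0453), array([580.4, 155.5]), array([113.7, 100.2]), 86.42) [185.70478934 -61.70292714   0.        ]
```

View pics/w2.png

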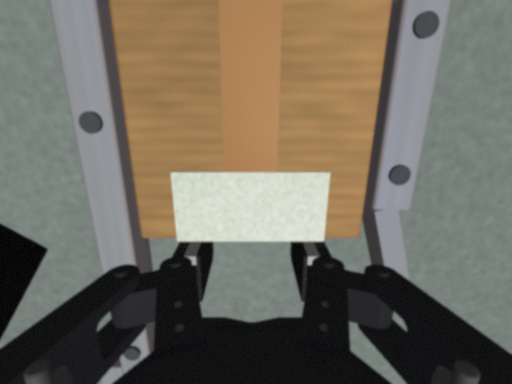

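```bash
python3 -m creep '0.5 0 0 1.5 0 0.02 0;0.5 -5 0 0 0 0.02 0;0.5 -6 0 2 0 0 0;0.5 -6 0 2 0 0 0;0.3 -6 0 2 0 0 0;0 -2 0 0 0 0 0;0 0 0 0 0 0 0'
python3 - <<'E'
from h import *
go(139,-58,14)
im,d,K,D,W=cam('wrist'); cv2.imwrite('pics/w3.png',im); P=cloud(d,K,D,W)
np.savez('w3.npz',im=im,d=d,K=K,D=D,W=W)
for n,a in dict(flat=(((.5,.65),(.05,.27)),.040,.05),tall=(((.43,.6),(-.22,-.07)),.064,.076),post=(((.46,.52),(-.06,.0)),.062,.08),rail=(((.45,.525),(.0,.20)),.018,.032),stop=(((.5,.66),(.22,.30)),.03,.0415)).items():
    try: r=rect(P,*a); print(n,r[:5], lane([*r[2]/1e3,0]))
    except Exception as e: print(n,e)
E
```

```text
time_s: 6.78
eef_pos: [0.5732, 0.0334, 0.2743]
eef_rot: [0.485, 0.516, 0.485, -0.513]
wrist_force: [-0.2, -0.4, -0.8]
opening: -0.002
t 6.78 lane [ 63.4 -62.3 274.3] shift cm [26.05 -0.5  -7.49] turn [ 0.004 -0.003 -0.004] F [-0.2 -0.4 -0.8] -0.0
flat (7734, np.float64(0.0451), array([573.2, 170.2]), array([103.8, 147.1]), 86.65) [199.91660882 -53.58170881   0.        ]
tall (543, np.float64(0.0692), array([ 525.8, -124. ]), array([ 51.7, 139.1]), 48.67) [-96.70417435 -25.00705228   0.        ]
post (350, np.float64(0.0694), array([493.1, -25.4]), array([26.9, 26. ]), 82.08) [-0.38590821 13.90363531  0.        ]
rail (2398, np.float64(0.0247), array([503.7, 100. ]), array([200.7,  20.4]), 86.29) [125.43453582  11.30828119   0.        ]
stop (310, np.float64(0.0387), array([556.2, 221.7]), array([  4.4, 107.8]), 87.18) [250.22989937 -33.33762834   0.        ]
```

View pics/w3.png

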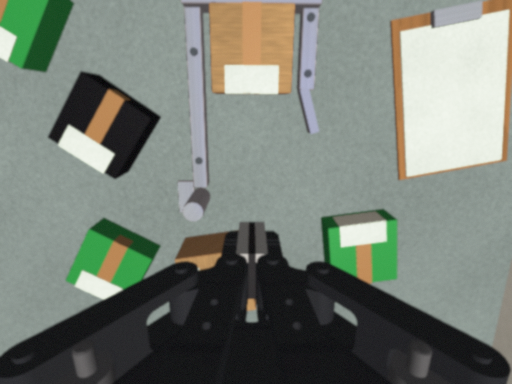

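Run:
```python
from h import *
z=np.load('w1.npz'); P=cloud(z['d'],z['K'],z['D'],z['W'])
for reg in (((.62,.8),(-.2,-.0)),((.3,.43),(-.2,.0))):
    r=rect(P,reg,.04,.05); print(r[:5],lane([*r[2]/1e3,0]))
go(-190,-21,110,9.2)
```

```text
(4454, np.float64(0.0453), array([ 730.1, -117.6]), array([101.1, 102.7]), 5.08) [ -77.31112459 -228.48520743    0.        ]
(3928, np.float64(0.045), array([ 348. , -120.8]), array([103.3, 100.2]), 56.25) [-104.82966908  152.6360065     0.        ]
t 6.83 lane [ 63.4 -61.9 273.2] shift cm [16.24 -4.24 25.37] turn [-0.156 -0.003 -0.002] F [ 0.5 -0.1  0.4] -0.0
```

```bash
python3 -m creep '0.5 2 -0.9 5 -0.04 0 0;0.5 2 -0.9 5 -0.04 0 0;0.5 2 -0.8 5 -0.04 0 0;0.5 2 -0.8 5 -0.036 0 0;0.5 2 -0.8 5 0 0 0;0.5 0 0 0 0 0 0'
python3 -c "
from h import *
go(-190,-21,20,9.2)"
```

```text
time_s: 7.58
eef_pos: [0.5318, -0.2161, 0.1563]
eef_rot: [0.521, 0.473, 0.533, -0.471]
wrist_force: [0.0, 1.1, -0.5]
opening: 0.502
t 7.58 lane [-188.2  -36.8  156.3] shift cm [13.65 -1.47  0.1 ] turn [ 0.013 -0.015  0.009] F [ 0.   1.1 -0.5] 0.5
```

```bash
python3 -m creep '0.5 3 -1.5 0.4 0 -0.015 0.009;0.5 4 0 0 0 0 0;0.5 4 0 0 0 0 0;0.5 2.5 0 0 0 0 0;0.5 0 0 0 0 0 0'
python3 -c "
from h import *
go(-125,-21,20,9.2)"
```

```text
time_s: 8.2
eef_pos: [0.5137, -0.213, 0.0119]
eef_rot: [0.524, 0.471, 0.531, -0.471]
wrist_force: [-1.0, -0.2, 0.8]
opening: 0.499
t 8.2 lane [-186.3  -18.6   11.9] shift cm [-0.76  1.31 -6.  ] turn [ 0.016 -0.008  0.006] F [-1.  -0.2  0.8] 0.5
```

```bash
python3 -m creep '0.5 -0.7 0.2 -1 0 0 0;0.5 0 0.25 -1.2 0 0 0;0.5 0 0.25 -1.2 0 0 0;0.5 0 0.25 -1.2 0 0 0;0.5 0 0.2 -1 0 0 0;0.5 0 0 0 0 0 0'
python3 - <<'E'
from h import *
go(-125,-21,20,9.2)
im,d,K,D,W=cam('wrist'); cv2.imwrite('pics/w4.png',im); P=cloud(d,K,D,W)
r=rect(P,((.42,.62),(-.25,.03)),.064,.076); print(r[:5], lane([*r[2]/1e3,0]))
E
```

```text
time_s: 8.95
eef_pos: [0.5221, -0.1522, 0.024]
eef_rot: [0.527, 0.471, 0.529, -0.47]
wrist_force: [1.5, -1.7, -0.8]
opening: 0.498
t 8.95 lane [-125.1  -23.1   24. ] shift cm [ 0.4  -0.2  -0.05] turn [ 0.019 -0.003  0.   ] F [ 1.5 -1.7 -0.8] 0.5
(79565, np.float64(0.0716), array([ 518.2, -105.2]), array([107.3, 113.2]), 4.42) [-78.42613607 -16.22563344   0.        ]
```

View pics/w4.png

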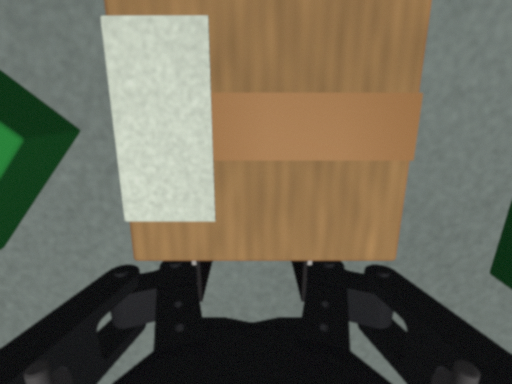

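```bash
cat >> h.py <<'E'
def arc(th,s,z=20,gap=0,off=12):
    a=np.deg2rad(th); n=np.array([np.cos(a),np.sin(a)]); t=np.array([np.sin(a),-np.cos(a)])
    p=np.array([0,14])-(114+off+gap)*n+s*t; go(p[0],p[1],z,th)
E
python3 -m creep '0.5 0.3 0 1.5 0 0 0;0 0 3.2 0 0 0 0;0 0 0 0 0 0 0;0 0 0 0 0 0 0;0 0 0 0 0 0 0'
python3 -c "
from h import *
arc(10.3,47,20,0);arc(20,47);arc(30,47)"
```

```text
time_s: 9.62
eef_pos: [0.5545, -0.1671, 0.0192]
eef_rot: [0.525, 0.472, 0.53, -0.471]
wrist_force: [-1.5, -0.3, -0.0]
opening: -0.001
t 9.62 lane [-137.9  -56.4   19.2] shift cm [-0.07  0.23 -2.22] turn [-0.004 -0.006  0.003] F [-1.5 -0.3 -0. ] -0.0
t 9.62 lane [-137.9  -56.4   19.2] shift cm [-0.07  2.29 -3.2 ] turn [-0.173 -0.006  0.003] F [-1.5 -0.3 -0. ] -0.0
t 9.62 lane [-137.9  -56.4   19.2] shift cm [-0.07  4.2  -4.56] turn [-0.348 -0.006  0.002] F [-1.5 -0.3 -0. ] -0.0
```

```bash
python3 -m creep '0 0 0.1 -1 0 0 0;0 0 0.1 -1 0 0 0;0 0 0 -0.4 0 0 0;0 0 0.5 -0.2 -0.043 0 0;0 0 0.5 -0.2 -0.043 0 0;0 0 0.5 -0.2 -0.043 0 0;0 0 0.5 -0.2 -0.043 0 0;0 0 0 0 0 0 0'
python3 - <<'E'
from h import *
arc(10.3,47);arc(20,47);arc(30,47)
im,d,K,D,W=cam('wrist'); cv2.imwrite('pics/w5.png',im)
im,d,K,D,W=cam('scene'); cv2.imwrite('pics/s5.png',cv2.resize(im[120:300,170:370],None,fx=3,fy=3,interpolation=cv2.INTER_CUBIC)); P=cloud(d,K,D,W)
r=rect(P,((.42,.62),(-.25,.03)),.064,.076); print(r[:5], lane([*r[2]/1e3,0]))
E
```

```text
time_s: 10.62
eef_pos: [0.5766, -0.1342, 0.0225]
eef_rot: [0.572, 0.42, 0.565, -0.421]
wrist_force: [1.1, -2.0, 0.9]
opening: 0.002
t 10.62 lane [-103.7  -76.3   22.5] shift cm [ 0.24 -2.44  0.35] turn [ 0.18   0.008 -0.005] F [ 1.1 -2.   0.9] 0.0
t 10.62 lane [-103.7  -76.3   22.5] shift cm [ 0.25 -0.24 -0.24] turn [ 0.011  0.008 -0.005] F [ 1.1 -2.   0.9] 0.0
t 10.62 lane [-103.7  -76.3   22.5] shift cm [ 0.25  1.89 -1.22] turn [-0.164  0.009 -0.004] F [ 1.1 -2.   0.9] 0.0
(894, np.float64(0.0699), array([532.1, -82.1]), array([107. , 156.9]), 18.94) [-54.4880992  -28.62685881   0.        ]
```

View pics/w5.png

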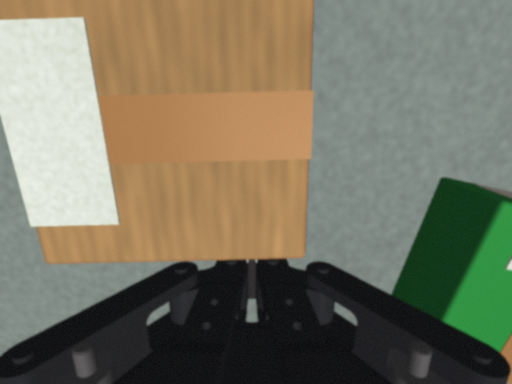

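View pics/s5.png

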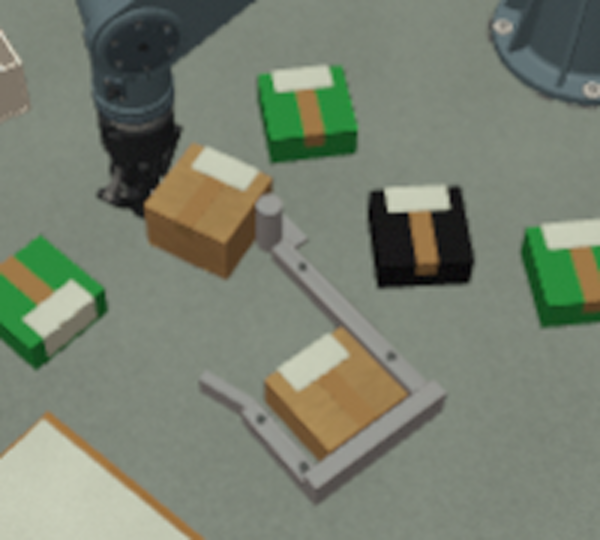

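```bash
python3 -m creep '0 0 0.4 -0.4 -0.03 0 0;0 0 0.6 -0.26 -0.05 0 0;0 0 0.6 -0.26 -0.05 0 0;0 0 0.6 -0.26 -0.05 0 0;0 0 0.6 -0.26 -0.05 0 0;0 0 0.6 -0.26 -0.05 0 0;0 0 0 0 0 0 0'
python3 - <<'E'
from h import *
arc(30,47);arc(40,47)
im,d,K,D,W=cam('wrist'); cv2.imwrite('pics/w6.png',im)
im,d,K,D,W=cam('top'); cv2.imwrite('pics/t6.png',cv2.resize(im[120:260,170:350],None,fx=3,fy=3,interpolation=cv2.INTER_CUBIC))
E
```

```text
time_s: 11.6
eef_pos: [0.6019, -0.1065, 0.0229]
eef_rot: [0.627, 0.334, 0.618, -0.337]
wrist_force: [1.1, -0.4, 1.4]
opening: 0.0
t 11.6 lane [-74.4 -99.8  22.9] shift cm [ 0.3  -1.48  0.28] turn [ 0.123  0.012 -0.003] F [ 1.1 -0.4  1.4] 0.0
t 11.6 lane [-74.4 -99.8  22.9] shift cm [ 0.29  0.74 -0.46] turn [-0.051  0.012 -0.002] F [ 1.1 -0.4  1.4] 0.0
```

View pics/w6.png

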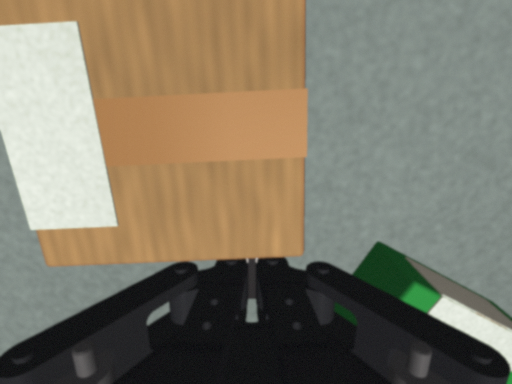

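View pics/t6.png

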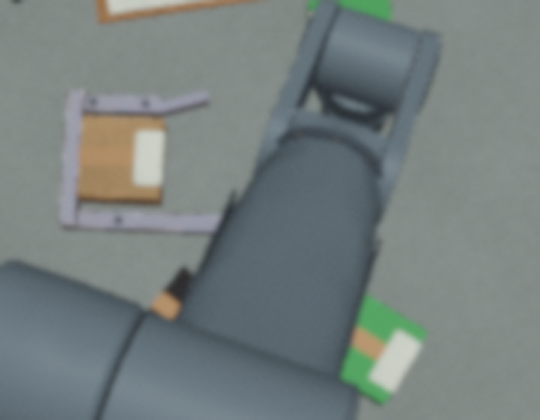

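```bash
python3 -m creep '0 0.2 0.6 -0.35 -0.05 0 0;0 0 0.6 -0.26 -0.05 0 0;0 0 0.6 -0.26 -0.05 0 0;0 0 0.6 -0.26 -0.05 0 0;0 0 0.6 -0.26 -0.05 0 0;0 0 0.6 -0.26 -0.05 0 0;0 0 0 0 0 0 0'
python3 - <<'E'
from h import *
arc(60,47)
im,d,K,D,W=cam('wrist'); cv2.imwrite('pics/w7.png',im)
im,d,K,D,W=cam('scene'); cv2.imwrite('pics/s7.png',cv2.resize(im[120:300,170:370],None,fx=3,fy=3,interpolation=cv2.INTER_CUBIC)); P=cloud(d,K,D,W)
r=rect(P,((.42,.65),(-.15,.05)),.064,.076); print(r[:5], lane([*r[2]/1e3,0]))
E
```

```text
time_s: 12.58
eef_pos: [0.6191, -0.0743, 0.0217]
eef_rot: [0.671, 0.235, 0.661, -0.241]
wrist_force: [1.4, -0.8, 0.1]
opening: 0.003
t 12.57 lane [ -41.1 -114.9   21.7] shift cm [ 0.15  1.74 -0.8 ] turn [-0.1    0.016  0.004] F [ 1.4 -0.8  0.1] 0.0
(823, np.float64(0.0698), array([552.6, -49. ]), array([138.3, 116. ]), 21.56) [-20.1501813  -46.97808205   0.        ]
```

View pics/w7.png

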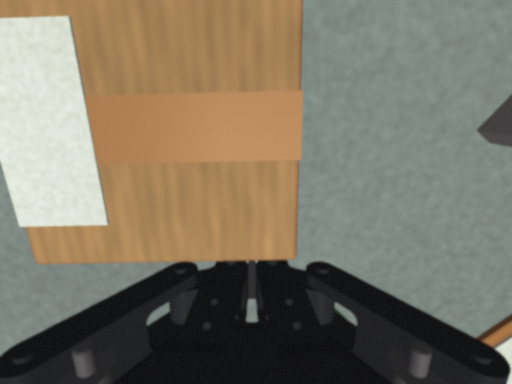

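View pics/s7.png

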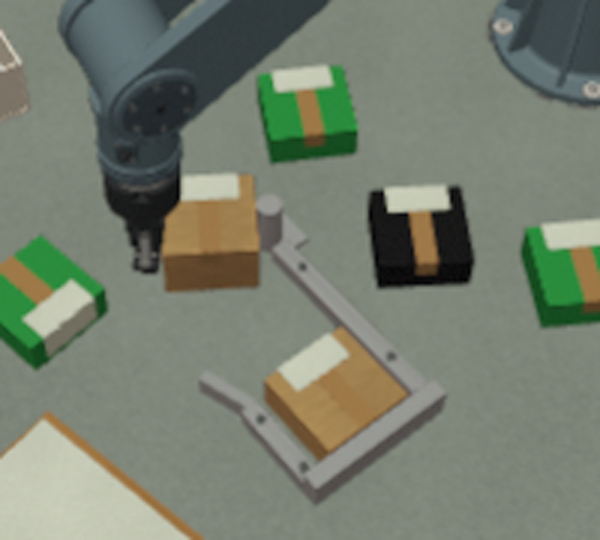

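```bash
python3 -m creep '0 0.1 0.6 -0.4 -0.05 0 0;0 0 0.65 -0.3 -0.05 0 0;0 0 0.65 -0.28 -0.05 0 0;0 0 0.65 -0.28 -0.05 0 0;0 0 0.65 -0.28 -0.05 0 0;0 0 0.65 -0.28 -0.05 0 0;0 0 0 0 0 0 0'
python3 - <<'E'
from h import *
arc(75,47);arc(90,47)
im,d,K,D,W=cam('wrist'); cv2.imwrite('pics/w8.png',im)
im,d,K,D,W=cam('scene'); cv2.imwrite('pics/s8.png',cv2.resize(im[120:300,170:370],None,fx=3,fy=3,interpolation=cv2.INTER_CUBIC)); P=cloud(d,K,D,W)
E
```

```text
time_s: 13.55
eef_pos: [0.6271, -0.0337, 0.0215]
eef_rot: [0.702, 0.128, 0.687, -0.137]
wrist_force: [3.1, 0.2, -0.2]
opening: 0.002
t 13.55 lane [-1.000e-01 -1.203e+02  2.150e+01] shift cm [ 0.13  1.21 -0.45] turn [-0.052  0.022  0.009] F [ 3.1  0.2 -0.2] 0.0
t 13.55 lane [-1.000e-01 -1.203e+02  2.150e+01] shift cm [ 0.07  4.22 -2.25] turn [-0.314  0.021  0.012] F [ 3.1  0.2 -0.2] 0.0
```

View pics/w8.png

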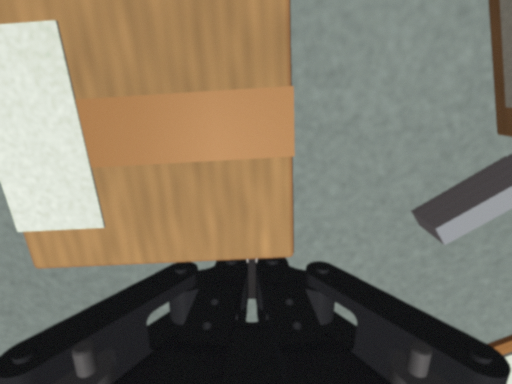

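View pics/s8.png

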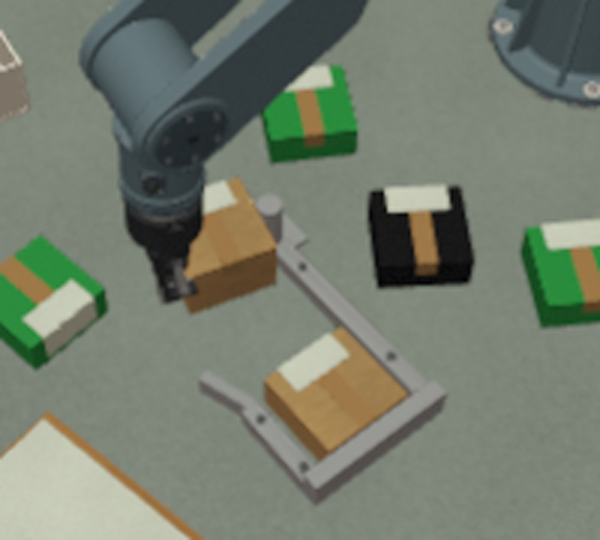

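```bash
python3 -m creep '0 0.1 0.65 -0.4 -0.05 0 0;0 0 0.65 -0.3 -0.05 0 0;0 0 0.65 -0.3 -0.05 0 0;0 0 0.65 -0.3 -0.05 0 0;0 0 0.65 -0.3 -0.05 0 0;0 0 0.65 -0.3 -0.05 0 0;0 0 0 0 0 0 0'
python3 - <<'E'
from h import *
arc(90,47)
im,d,K,D,W=cam('wrist'); cv2.imwrite('pics/w9.png',im)
im,d,K,D,W=cam('scene'); cv2.imwrite('pics/s9.png',cv2.resize(im[120:300,170:370],None,fx=3,fy=3,interpolation=cv2.INTER_CUBIC)); P=cloud(d,K,D,W)
E
```

```text
time_s: 14.52
eef_pos: [0.6242, 0.0042, 0.0228]
eef_rot: [0.718, 0.02, 0.695, -0.034]
wrist_force: [1.3, 0.8, -0.4]
opening: 0.001
t 14.53 lane [  37.5 -115.    22.8] shift cm [ 0.25  0.95 -0.32] turn [-0.012  0.032  0.019] F [ 1.3  0.8 -0.4] 0.0
```

View pics/w9.png

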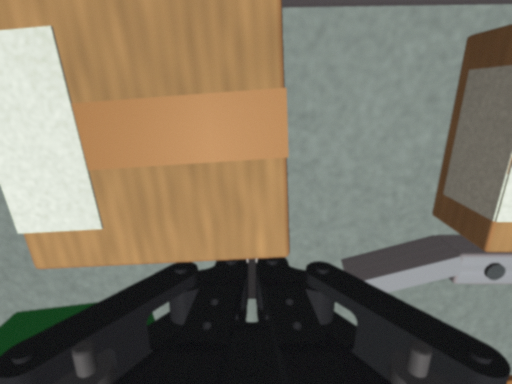

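View pics/s9.png

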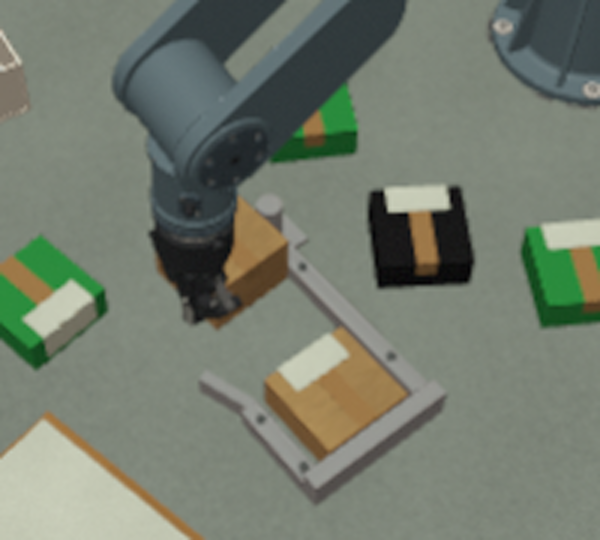

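```bash
python3 -m creep '0 0 0.6 -0.5 -0.012 0 0;0 0 0 -0.3 0 0 0;0 0 0 0 0 0 0;0 0 0 1.5 0 0.03 0.02;0 -6 0 1 0 0 0;0 -6 0 0 0 0 0;0 -6 0 0 0.18 0 0;0 -6 -2 2 0.18 0 0;0 -2 -4 2 0.18 0 0'
python3 -c "
from h import *
go(-30,-55,260,0)"
```

```text
time_s: 15.75
eef_pos: [0.6522, -0.0597, 0.2798]
eef_rot: [0.667, 0.217, 0.679, -0.217]
wrist_force: [0.7, 0.0, -1.7]
opening: 0.002
t 15.75 lane [ -24.5 -147.1  279.8] shift cm [ 2.14 -5.35 -7.47] turn [ 1.011 -0.012  0.014] F [ 0.7  0.  -1.7] 0.0
```

```bash
python3 -m creep '0.5 0 -2.5 -1.5 0.18 0 0;0.5 0 -2 -1.5 0.18 0 0;0.5 0 -2 -1.5 0.18 0 0;0.5 0 -2 -1 0.18 0 0;0.5 0 -1.5 0 0.18 0 0;0.5 0 0 2 0.1 0 0;0.5 0 0 0 0 0 0'
python3 - <<'E'
from h import *
go(-30,-55,260,0)
im,d,K,D,W=cam('wrist'); cv2.imwrite('pics/w10.png',im); P=cloud(d,K,D,W)
for n,a in dict(flat=(((.5,.65),(.11,.235)),.040,.05),tall=(((.508,.65),(-.12,.10)),.06,.08),post=(((.46,.508),(-.06,.0)),.062,.08)).items():
    try: r=rect(P,*a); print(n,r[:5], lane([*r[2]/1e3,0]))
    except Exception as e: print(n,e)
E
```

```text
time_s: 16.62
eef_pos: [0.5276, -0.097, 0.278]
eef_rot: [-0.465, -0.516, -0.486, 0.53]
wrist_force: [-0.0, 0.7, -0.6]
opening: 0.504
t 16.62 lane [-69.7 -25.1 278. ] shift cm [ 1.73  2.93 -4.05] turn [-0.032 -0.007  0.036] F [-0.   0.7 -0.6] 0.5
flat (0, np.float64(nan), array([0., 0.]), array([0., 0.]), 0.0) [ -6.4288859 507.6204088   0.       ]
tall (7341, np.float64(0.0702), array([558.5, -28.1]), array([101.7, 100.3]), 89.14) [  1.08302665 -51.53559016   0.        ]
post (425, np.float64(0.0697), array([493., -26.]), array([25.7, 26.4]), 84.17) [-0.99105729 13.9652356   0.        ]h.py:23: RuntimeWarning: Mean of empty slice.
  t=q[m]; r=cv2.minAreaRect((t[:,:2]*1000).astype(np.float32)); return len(t),t[:,2].mean().round(4),np.round(r[0],1),np.round(r[1],1),round(r[2],2),t
  ret = ret.dtype.type(ret / rcount)
```

View pics/w10.png

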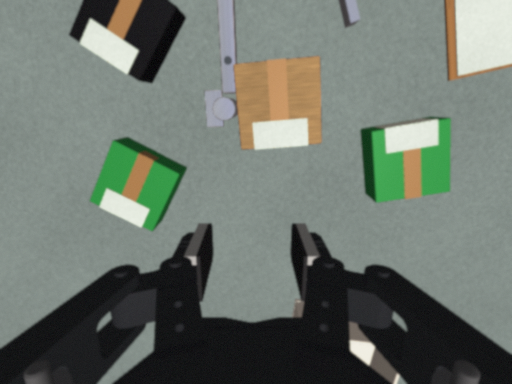

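```bash
python3 -m creep '0.5 3 2.8 0.5 -0.032 0 0.036;0.5 5 0 0 0 0 0;0.5 5 0 0 0 0 0;0.5 5 0 0 0 0 0;0.5 4 0 0 0 0 0;0.5 3 0 0 0 0 0;0.5 0 0 0 0 0 0'
python3 -c "
from h import *
go(-62,-53,20,0)"
```

```text
time_s: 17.55
eef_pos: [0.553, -0.0964, 0.0186]
eef_rot: [0.484, 0.513, 0.492, -0.51]
wrist_force: [0.1, 0.3, 0.7]
opening: 0.499
t 17.55 lane [-67.4 -50.4  18.6] shift cm [-0.13  0.26 -0.54] turn [ 0.017 -0.012  0.005] F [0.1 0.3 0.7] 0.5
```

```bash
python3 -m creep '0.5 0 0.3 -0.5 0.017 -0.012 0;0.5 0 0.1 -1 0 0 0;0.5 0 0.1 -1.2 0 0 0;0.5 0 0.1 -1.3 0 0 0;0.5 0 0.1 -1.3 0 0 0;0.5 0 0.1 -1.3 0 0 0;0.5 0 0 0 0 0 0'
python3 - <<'E'
from h import *
go(38,-56,20,0)
im,d,K,D,W=cam('wrist'); cv2.imwrite('pics/w11.png',im)
im,d,K,D,W=cam('scene'); cv2.imwrite('pics/s11.png',cv2.resize(im[120:300,170:370],None,fx=3,fy=3,interpolation=cv2.INTER_CUBIC)); P=cloud(d,K,D,W)
r=rect(P,((.508,.65),(-.12,.15)),.06,.08); print(r[:5], lane([*r[2]/1e3,0]))
E
```

```text
time_s: 18.42
eef_pos: [0.5679, -0.0267, 0.0231]
eef_rot: [-0.485, -0.514, -0.485, 0.515]
wrist_force: [0.0, 0.8, -0.6]
opening: 0.504
t 18.43 lane [  3.1 -60.9  23.1] shift cm [ 0.3  -0.47 -3.5 ] turn [0.005 0.002 0.001] F [ 0.   0.8 -0.6] 0.5
(1066, np.float64(0.07), array([573.9,  26.8]), array([126.9, 107.8]), 85.37) [ 56.85205107 -63.40933913   0.        ]
```

View pics/w11.png

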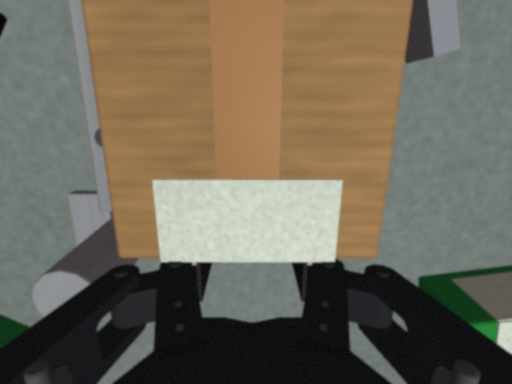

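View pics/s11.png

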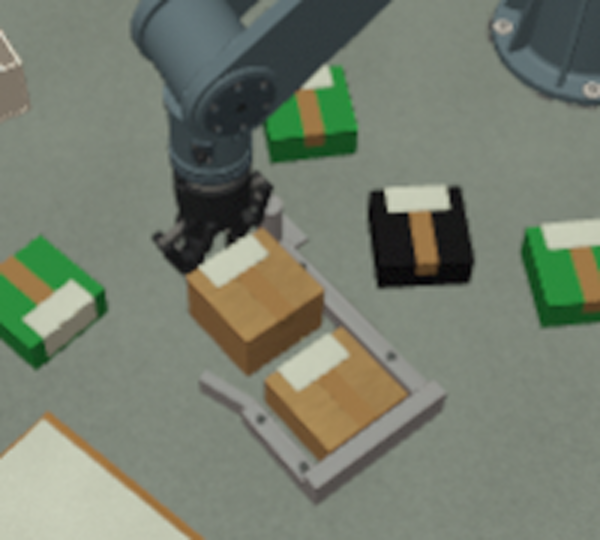

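```bash
python3 -m creep '0.5 0 0 -1 0 0 0;0.5 0 -0.05 -1 0 0 0;0.5 0 -0.05 -0.8 0 0 0;0.5 0 0 -0.6 0 0 0;0.5 0 0 -0.4 0 0 0'
python3 -c "
from h import *
go(38,-56,20,0)"
```

```text
time_s: 19.15
eef_pos: [0.5691, 0.0045, 0.0239]
eef_rot: [-0.488, -0.511, -0.482, 0.519]
wrist_force: [-7.6, -29.9, 6.7]
opening: 0.496
t 19.15 lane [ 34.3 -60.1  23.9] shift cm [ 0.39 -0.41 -0.38] turn [0.004 0.015 0.001] F [ -7.6 -29.9   6.7] 0.5
```

```bash
python3 -m creep '0.5 0 0 0.5 0 0 0;0.5 0 0 2 0 0 0;0.5 -4 0 2 0 0 0;0.5 -6 0 2 0 0 0;0.5 -6 0 2 0 0 0;0.5 -6 0 1 0 0 0;0.5 -2 0 0 0 0 0;0.5 0 0 0 0 0 0'
python3 - <<'E'
from h import *
go(38,-56,20,0)
im,d,K,D,W=cam('wrist'); cv2.imwrite('pics/w12.png',im); P=cloud(d,K,D,W)
np.savez('w12.npz',d=d,K=K,D=D,W=W,im=im)
for n,a in dict(flat=(((.5,.65),(.11,.235)),.042,.048),tall=(((.508,.65),(-.12,.15)),.062,.08),post=(((.46,.508),(-.06,.0)),.062,.08)).items():
    r=rect(P,*a); print(n,r[:5], lane([*r[2]/1e3,0]))
E
```

```text
time_s: 20.15
eef_pos: [0.5622, -0.0919, 0.2709]
eef_rot: [-0.486, -0.511, -0.483, 0.518]
wrist_force: [0.1, 0.0, -0.3]
opening: 0.499
t 20.15 lane [-62.4 -59.3 270.9] shift cm [ 24.99  -0.19 -10.3 ] turn [0.004 0.01  0.004] F [ 0.1  0.  -0.3] 0.5
flat (0, np.float64(nan), array([0., 0.]), array([0., 0.]), 0.0) [ -6.4288859 507.6204088   0.       ]
tall (6069, np.float64(0.0702), array([569.6,  50.4]), array([ 65.3, 100.4]), 86.49) [ 80.13043555 -57.61565151   0.        ]
post (460, np.float64(0.0696), array([492.6, -26.3]), array([26.3, 27.2]), 86.16) [-1.31591333 14.34532579  0.        ]h.py:23: RuntimeWarning: Mean of empty slice.
  t=q[m]; r=cv2.minAreaRect((t[:,:2]*1000).astype(np.float32)); return len(t),t[:,2].mean().round(4),np.round(r[0],1),np.round(r[1],1),round(r[2],2),t
  ret = ret.dtype.type(ret / rcount)
```

View pics/w12.png

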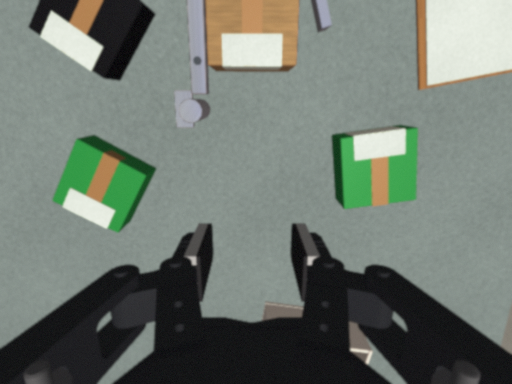

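```bash
python3 -m creep '0.5 -1 0 -5 0 0 0;0.5 0 0 -5 0 0 0;0.5 0 0 -3 0 0 0;0.5 0 0 0 0 0 0;0.5 0 0 0 0 0 0'
python3 - <<'E'
from h import *
im,d,K,D,W=cam('wrist'); cv2.imwrite('pics/w13.png',im); P=cloud(d,K,D,W)
for n,a in dict(flat=(((.5,.65),(.13,.221)),.042,.048),flat2=(((.5,.65),(.13,.235)),.042,.048),tall=(((.508,.65),(-.12,.15)),.062,.08),post=(((.46,.508),(-.06,.0)),.062,.08)).items():
    r=rect(P,*a); print(n,r[:5], lane([*r[2]/1e3,0]))
im,d,K,D,W=cam('scene'); cv2.imwrite('pics/s13.png',cv2.resize(im[90:370,90:440],None,fx=2,fy=2,interpolation=cv2.INTER_CUBIC))
o=ctrl.get_obs();print(o['eef_pos'],o['wrist_force'],o['time_s'])
E
```

```text
time_s: 20.82
eef_pos: [0.5657, 0.0412, 0.2677]
eef_rot: [-0.481, -0.508, -0.488, 0.522]
wrist_force: [-0.8, -0.9, 1.2]
opening: 0.499
flat (6965, np.float64(0.0451), array([582.1, 174.4]), array([ 92.4, 101.5]), 87.74) [204.67467614 -62.1962776    0.        ]
flat2 (6973, np.float64(0.0451), array([578.9, 177.2]), array([110.1,  94.2]), 0.06) [207.26527989 -58.8245166    0.        ]
tall (7015, np.float64(0.0702), array([570.8,  67.8]), array([100.5, 100.3]), 86.48) [ 97.5715343  -57.70550835   0.        ]
post (320, np.float64(0.0693), array([492.7, -23.7]), array([26.9, 23.3]), 5.81) [ 1.28517885 14.41104838  0.        ]
[0.56586963 0.04068028 0.26818428] [0.11854007 0.50202078 0.20805286] 20.925
```

View pics/w13.png

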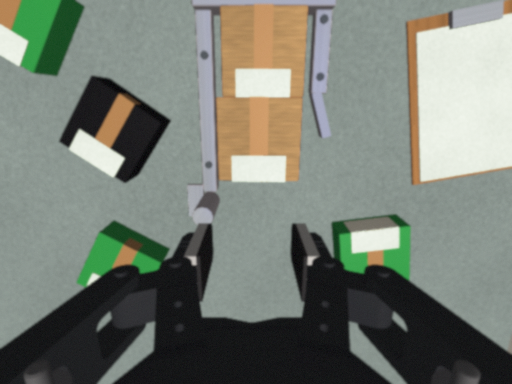

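View pics/s13.png

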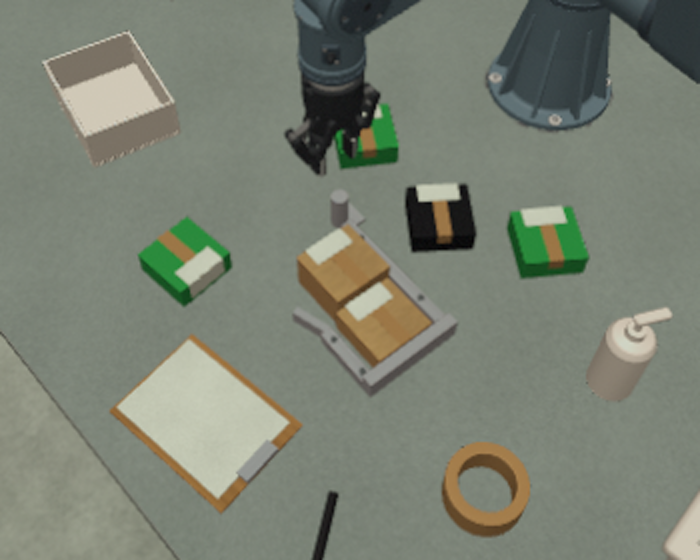

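```bash
python3 -c "
from bench import ctrl
print(ctrl.hand_in())"
```

```text
the job is handed in; nothing more can be done
None
```

I slid the flat carton home against the end stop, then pushed the tall carton round the corner post through its quarter turn. I then pushed it square into the lane until it closed up on the flat carton with about 30 N. The gripper was lifted clear and touched nothing at hand-in, at about 21 s. `hand_in()` gives no verdict.

My last checks, from the wrist camera unless noted:

- **Tall carton:** its centre is at about lane x = 97.6 mm, y = -57.7 mm. It is square within 0.2°, its top stands at 70 mm, and its label faces out of the mouth.
- **Flat carton:** the wrist and scene pictures show it flush against the stop. Right after its push I measured its centre at x ≈ 200 mm, y ≈ -54 mm. The last fit gave 204.7 mm and 1.4° off square, with y ≈ -62 mm. I gave that x little weight, because the fitting window cut off the carton's ends.
- **Post contact during the turn:** the pictures at 54° and 75° show the tall carton up against the post. I could not measure the contact force.
- **Disagreement:** the fixed post read between -1.3 and +1.3 mm along the lane across the last views, so lane positions are good to about 2 mm.
- **Bystanders:** the bottle, tape roll and tote look unmoved in the last scene picture. I did not measure their positions again.

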